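# Clip the sprung dust cap into the imaging lens

### The arm

A 7-joint arm with a two-finger parallel gripper is mounted at the origin on a cart in front of the work surface, level with it; the furniture and walls round the work are solid. World frame = base frame: x ahead of the robot, y to its left, z up, the work surface at z = 0. Lengths are in mm, angles in rad, forces in N, time in s.
With the tool pointing down it reaches from about 425 to 1025 mm from the base axis. Payload 3.6 kg.
Tool frame: the origin (TCP) lies on the front face of the gripper's body, between the roots of the fingers; the fingertips stand 73 mm ahead of it and the grasp point (between the pads) lies 54 mm ahead of it; z points along the fingers, y is the line along which they close (so a half turn about z gives the same grasp; the last joint's range is limited). The gripper opens to 85 mm and grips with 20 to 120 N. Pads are 22 mm wide; open, the fingers measure 114 mm over their backs; the gripper's body (76 mm by 85 mm) begins 54 mm behind the grasp point. The pads swing forward as they close: fully open they stand 13 mm farther back than shut.
Start: joints at [-1.351, 0.591, 0.048, 1.609, -0.033, 0.943, -0.034], TCP at [223.093, 689.825, 303.902] pointing down, gripper open.
Joint ranges: [-2.69, 2.69], [-0.47, 2.24], [-1.27, 1.36], [0.19, 2.51], [-1.53, 4.68], [0.08, 2.07], [-3.09, 3.09]. Speed limits (rad/s): [2.57, 2.57, 3.14, 3.14, 3.14, 3.14, 3.14].

### API

Orientations are given as a unit quaternion [x, y, z, w].
In Python, from station import bot gives the robot as it stands. The module is installed in compiled form; this text tells all that it offers.
- The arm moves only by the tool step_arm, never from a script. Its argument "deltas" is one flat list of numbers, 7 for each row, row after row: the shift along the tool's x, y, z in mm, then the turn, a rotation vector about the tool's x, y, z in degrees, then the closure in counts, from 0 (fully open) to 255 (shut). A call has 1 to 20 rows; each row is the pose to reach, as a shift and turn from the pose commanded when the call began, along the tool's axes at that moment; what a row does not reach only later rows make up. A row lasts 1/8 s, in which the tool goes at most 62.5 mm and 10.7 degrees, less where a joint would pass 70% of its speed; a pose out of reach is approached as far as the arm can. A call with a gripper value outside its range is refused whole. The fingers move at their own pace and stop on an object; "force" is the grip in N (left out, the last holds). Time passes only in rows, so rows that repeat a pose let the fingers close. It gives the time, the measured TCP pose, the force, the opening and the grip force at its end, in the units of the state.
- bot.read_state(): the state, without advancing time (a new reading comes with each control period).
- bot.camera(name): name is "scene" or "top" or "wrist"; returns a dict with "frame" (420x560x3 uint8, red, green, blue), "fovy" (degrees; the focal length in pixels is half the picture's height over the tangent of half this angle, whatever the lens; pixels are square), "cx", "cy" (the principal point, pixels), "world_from_camera" (4x4, takes a point from camera to world coordinates). Camera axes: x right, y down, z forward; pixel columns grow to the right and rows downward; lengths in mm; the calibration is good to about 2 mm. A picture is of the moment at which its call begins. There is no depth.
- bot.close_job(): hands the job in; it is judged then, once.
The state is a dict: "time_s": time; "joints": joint angles; "joint_velocities": joint speeds; "joint_efforts": joint torques, N m; "tool_pos": TCP position; "tool_rot": TCP orientation; "force": force on the tool from outside, world axes, zero at the start; "torque": the same for the moment, N m; "grip_width": finger opening in mm; "gripper_force": force on a finger pad.
Only numpy, scipy, OpenCV 4.12 (cv2) and the standard library are available. Lean on these libraries where they do the work, as an engineer would, in place of code of your own. Each camera call takes 0.05 s, during which the arm holds its last target. There are 200 camera calls.

### The job

Put the dust cap on the imaging lens that stands front-up on the bench: pinch the cap's two orange grips together, lift the cap by them, and press it gently, still pinched, against the soft seal inside the lens front until its white flange is fully home on the rim all round. Then let the grips spring apart so that both hooks lock under the rim, and leave the cap on the lens with nothing touching it. Never push hard on the lens, and do not disturb the two bottles or the memory stick.

Things in the scene. Friction and masses are not known exactly. Their poses are not given: they have to be found in the camera images.
- cap: Dust cap, loose, flat on the bench, grips up, about 80 g. Origin: centre of its underside; z up, y along the line of its two grips (pinch direction). Grey plug 54 mm in diameter, 0 to 10 mm up, foot chamfered 2 mm; white flange 68 mm in diameter, 10 to 13 mm up. Not keyed: it fits the lens at any turn about z.
- cap_grips (a point): On the cap's axis, midway between its two orange finger grips, 23 mm above the underside; axes as the cap's. Each grip is 16 mm along x, 6 mm along y and stands 13 to 33 mm above the underside. Outer faces 28 mm apart at rest, 19 mm when fully pinched. Pinching them draws in the hooks.
- cap_hooks (a point): On the cap's axis at the height of its two orange hooks (one on the +y, one on the -y side of the plug, each moving with the grip of its side). Each is 10 mm wide along x, 1.2 to 3.8 mm above the underside, square-edged, and reaches 31 mm from the axis at rest, 26.5 mm when pinched.
- cap_tab_a (a joint): Tab on the cap's +y side: 0 m = sprung fully out, 0.0045 m = fully pinched in (stop). Spring 4 N at rest, 8.5 N fully pinched: grip with more than 10 N to pinch fully.
- cap_tab_b (a joint): Tab on the cap's -y side: same as the other, 0 m out, 0.0045 m fully pinched.
- lens: Imaging lens, fixed upright on the bench, open end up. Origin: centre of its underside; z up. Black ribbed base with a blue line, 82 mm in diameter, 53 mm tall; out of it rises an aluminium front barrel 74 mm in diameter, whose rim is 65 to 85 mm above the bench: it is focused differently each time, is not measured, and stays put under load. Push on the lens with less than 20 N.
- lens_base_top (a point): On the lens axis, level with the top of the black base, 53 mm above the bench; z up. Rim 12 to 32 mm above. Barrel from the rim down: mouth 61.4 mm wide, chamfered 2.5 mm to a 56.4 mm bore through a lip ending 5 mm below the rim, then a groove 67 mm wide. A sprung black seal plate, 52 mm across, lies 7 mm below the rim: 2 N at first touch, 4.4 N after 3 mm, the cap then being home.
- lens_axis (a point): On the lens axis at bench level; z up. Home: the cap's flange lands hard on the rim (force rises steeply), its underside 10 mm below the rim, hook tops 1.2 mm below the lip. Let go within 1 mm of home, the hooks lock under the lip, and the seal lifts the cap up to 1.2 mm against it; let go higher up, they jam in the bore. A rim or chamfer touched off-centre is hard at once, the seal soft.
- reagent_2: Small brown bottle with black screw top, 34 mm in diameter, 63 mm tall, origin at the centre of its underside. Bystander.
- reagent_1: Small white bottle with white screw top, 34 mm in diameter, 59 mm tall, origin at the centre of its underside. Bystander.
- usb_stick: Black memory stick lying near the cap, 33 x 50 x 8 mm, origin at the centre of its underside. Bystander.
Not all that is in view belongs to the job. Leave any red look-alike of the cap alone.

How it is judged (in metres and radians):
On the way, in this order (a step that is already met when the one before it is completed fails the run):
1. the cap is lifted off the bench by its pinched grips (height (world z) of cap above 0.03 m and value of joint each of cap_tab_a, cap_tab_b above 0.003 m), for 0.1 s.
2. the cap, still pinched, is pressed into the centre of the lens with more than 3.2 N (contact force between cap and lens above 3.2 N and horizontal distance between cap and lens_axis below 0.0025 m and angle between the z axis of cap and the z axis of lens_axis, either way round below 0.05 rad and value of joint each of cap_tab_a, cap_tab_b above 0.003 m), for 0.1 s.
At the end, for the whole second after the job is handed in: The cap is locked in the lens: clamped between seal and lip (contact forces with the lens over 3 N), centred within 2.5 mm, level within 0.05 rad, over 50 mm above the bench, both tabs sprung out to within 1.5 mm of their outer stops, released and at rest (contact force between cap and lens above 3 N and horizontal distance between cap and lens_axis below 0.0025 m and angle between the z axis of cap and the z axis of lens_axis, either way round below 0.05 rad and height (world z) of cap above 0.05 m and value of joint each of cap_tab_a, cap_tab_b below 0.0015 m and linear speed of cap below 0.01 m/s); the robot touches nothing.
It fails at once if the cap pushes on the lens with more than 20 N (contact force between cap and lens above 20 N).
It fails at once if the robot itself pushes on the lens with more than 20 N (contact force between any of the fingers, the arm and lens above 20 N).
It fails at once if a bottle or the memory stick is moved by more than 20 mm, or a bottle tipped over (distance of any of reagent_1, reagent_2, usb_stick from where it was at the start of the episode above 0.02 m or angle between any of reagent_1, reagent_2's own z axis and vertical above 0.5 rad).
It also fails if it takes over 48 s, if anything falls off the work surface, if the arm or the gripper's body presses on something with over 40 N, if the wrist force passes 120 N, or if a joint passes its speed limit or range.

## Working session

There is one attempt and no reset: what is moved stays moved. The work goes in short steps, Python scripts to look and compute and a tool call to move; the robot and the scene stay as the last step left them, time stands still between calls to the robot, and variables do not carry over. Pictures are saved under pics/ and viewed, at most 10 in all, crops included, and the job is handed in when it is done.

Besides the shell and the picture viewer there is one more tool, called after "Request:" by a JSON object that holds its "fn" and its "kwargs", one argument or row to a line. step_arm: Moves the arm, as the interface text tells. Its arguments: {"type":"object","properties":{"deltas":{"type":"array"},"force":{"type":"number"}},"required":["deltas"]}

```bash
mkdir -p pics
cat > h.py <<'E'
import numpy as np,cv2
from station import bot
from scipy.spatial.transform import Rotation as R
def K(c):
    f=c["frame"].shape[0]/2/np.tan(np.radians(c["fovy"])/2); return f
def ray(c,u,v):
    f=K(c);T=np.array(c["world_from_camera"]);d=T[:3,:3]@np.array([(u-c["cx"])/f,(v-c["cy"])/f,1]);return T[:3,3],d
def onz(c,u,v,z):
    o,d=ray(c,u,v);return o+d*(z-o[2])/d[2]
def proj(c,p):
    T=np.array(c["world_from_camera"]);q=T[:3,:3].T@(np.array(p)-T[:3,3]);f=K(c);return q[0]/q[2]*f+c["cx"],q[1]/q[2]*f+c["cy"]
def save(c,n,crop=None,s=1):
    im=c["frame"][:,:,::-1]
    if crop: x0,y0,x1,y1=crop; im=im[y0:y1,x0:x1]
    cv2.imwrite(n,cv2.resize(im,None,fx=s,fy=s,interpolation=cv2.INTER_CUBIC))
E
python3 - <<'E'
from h import *
import pickle
cs={n:bot.camera(n) for n in("scene","top","wrist")}
pickle.dump(cs,open("c0.pkl","wb"))
save(cs["top"],"pics/top0.png",None,1.4);save(cs["scene"],"pics/scene0.png",None,1.4)
for n,c in cs.items(): print(n,c["fovy"],c["cx"],c["cy"],np.round(c["world_from_camera"],3).tolist())
s=bot.read_state();print(s)
E
```

```text
scene 45.50877222769407 270.6317668026431 207.6989529237518 [[-0.804, -0.445, 0.394, 192.937], [-0.595, 0.605, -0.53, 447.407], [-0.002, -0.66, -0.751, 686.417], [0.0, 0.0, 0.0, 1.0]]
top 49.63706028697272 285.41565131853275 212.27225023268136 [[-0.04, -0.974, 0.222, 350.92], [-0.999, 0.038, -0.014, 3.984], [0.005, -0.222, -0.975, 978.411], [0.0, 0.0, 0.0, 1.0]]
wrist 70.51219295146129 273.54020052612987 210.58311576050096 [[0.308, 0.903, 0.301, 145.006], [0.952, -0.291, -0.1, 714.686], [-0.003, 0.317, -0.948, 371.757], [0.0, 0.0, 0.0, 1.0]]
{'time_s': 0.15, 'joints': array([-1.35150795,  0.59189286,  0.0483166 ,  1.60955334, -0.03332548,
        0.94274361, -0.03371915]), 'joint_velocities': array([-0.00068418, -0.00166968,  0.00069843, -0.00332204, -0.00089459,
        0.00129874,  0.00017054]), 'joint_efforts': array([ 2.73104255e-03, -5.49245739e+01,  1.54939167e+00, -1.98454750e+01,
        9.53063165e-03,  5.63384427e-03, -4.17116624e-06]), 'tool_pos': array([222.90674072, 689.31690186, 303.0051637 ]), 'tool_rot': array([ 1.55737730e-01,  9.87798034e-01, -8.90453903e-04, -9.92033292e-05]), 'force': array([ 0.1675465 , -0.33809568, -0.42132068]), 'torque': array([-0.02727581, -0.00355198, -0.00652012]), 'gripper_force': 0.0, 'grip_width': 85.5155038835988}
```

View pics/top0.png

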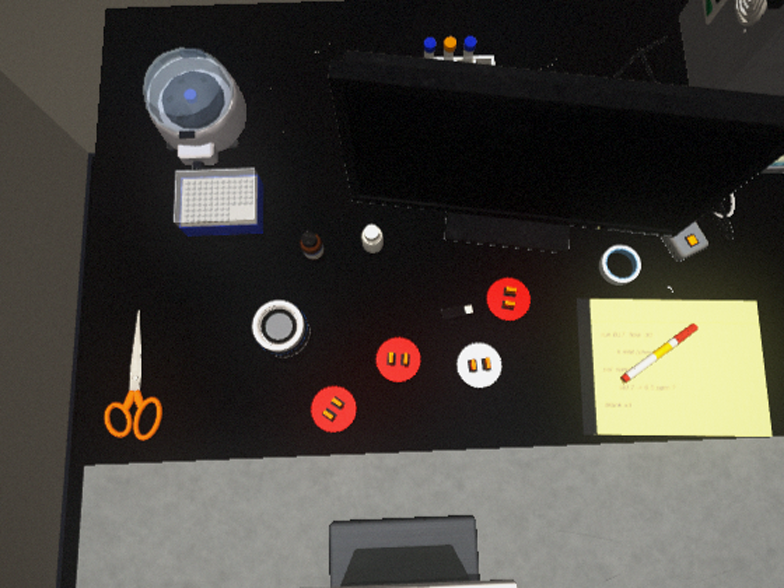

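View pics/scene0.png

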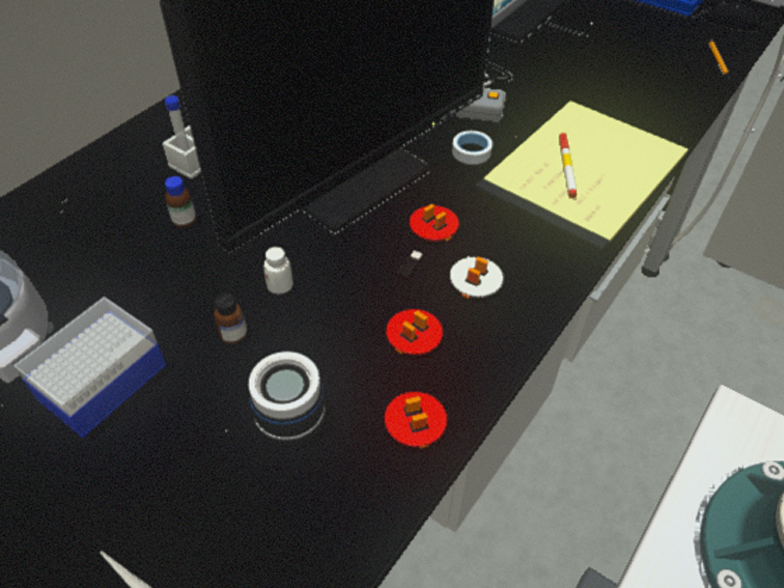

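Top view (1.4x): the white cap is at (480,365) and the lens at (278,326). Possible look-alikes are red discs at (508,299), (398,359) and (333,409), plus the tape roll at (620,264). By the description I choose the white-flanged one, which I'll check in a close crop.

Run:
```python
from h import *
import pickle
cs=pickle.load(open("c0.pkl","rb"))
def cr(n,x,y,w=60,h=44,s=6):
    im=cs[n]["frame"][:,:,::-1][y:y+h,x:x+w]
    return cv2.resize(im,(400,300),interpolation=cv2.INTER_CUBIC)
# each crop 64x48 -> 6.25x
a=cr("top",311,237,64,48);b=cr("top",167,208,64,48)
c=cr("scene",308,174,64,48);d=cr("scene",165,245,80,60)
cv2.imwrite("pics/comp.png",np.vstack([np.hstack([a,b]),np.hstack([c,d])]))
# white segments
for n,box in(("top",(311,237,375,285)),("scene",(308,174,372,222))):
    x0,y0,x1,y1=box;im=cs[n]["frame"][y0:y1,x0:x1].astype(int)
    m=(im.max(2)>120)&~((im[:,:,0]>120)&(im[:,:,1]<100)&(im[:,:,2]>60))
    m=m.astype(np.uint8);N,l,st,ce=cv2.connectedComponentsWithStats(m)
    k=1+np.argmax(st[1:,4]);cnt=cv2.findContours((l==k).astype(np.uint8),0,1)[0][0]
    e=cv2.fitEllipse(cv2.convexHull(cnt));u,v=e[0][0]+x0,e[0][1]+y0
    print(n,"cap",u,v,e,onz(cs[n],u,v,13))
```

```text
top cap 341.9484443664551 260.3873291015625 ((30.948444366455078, 23.3873291015625), (31.4130916595459, 32.32901382446289), 138.96661376953125) [ 461.02697192 -125.71187794   13.        ]
scene cap 339.71650314331055 197.45905876159668 ((31.716503143310547, 23.45905876159668), (29.378684997558594, 37.82763671875), 93.71910858154297) [ 459.37518879 -122.6682668    13.        ]
```

View pics/comp.png

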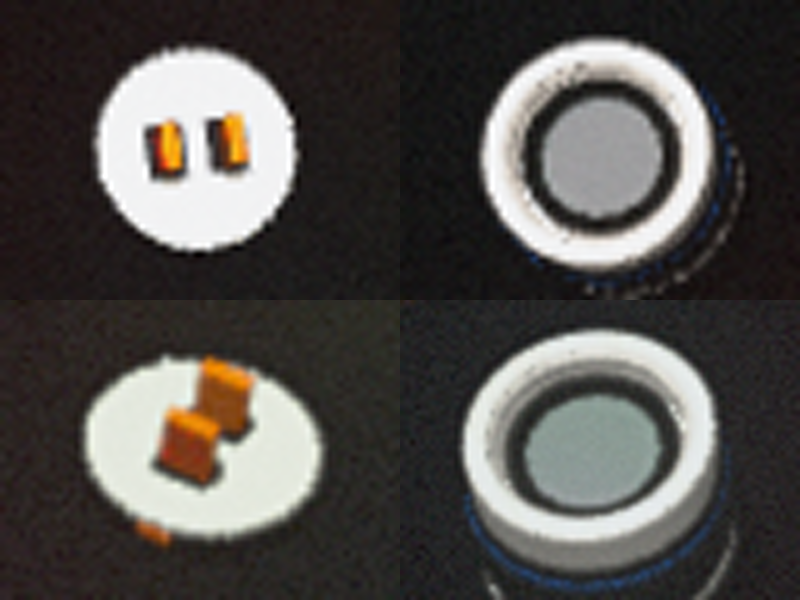

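The crop shows the white disc with two orange grips and an orange hook foot, so it is the cap. The grip tops are at crop (172,125) and (235,118), and the lens rim centre is at (598,153) in the top crop and (590,437) in the scene crop.

Run:
```python
from h import *
import pickle
cs=pickle.load(open("c0.pkl","rb"))
t=cs["top"];s=cs["scene"]
p=[onz(t,311+x/6.25,237+y/6.25,33) for x,y in((172,122),(235,115))];print(p)
d=p[1]-p[0];print("line deg",np.degrees(np.arctan2(d[1],d[0])))
# scene grip tops
p=[onz(s,308+x/6.25,174+(y-300)/6.25,33) for x,y in((228,370),(193,420))];d=p[1]-p[0];print(p,np.degrees(np.arctan2(d[1],d[0])))
o1,d1=ray(t,167+198/6.25,208+153/6.25);o2,d2=ray(s,165+190/5,245+137/5)
A=np.stack([d1,-d2],1);k=np.linalg.lstsq(A,o2-o1,rcond=None)[0];print("lens",o1+k[0]*d1,o2+k[1]*d2)
for n,c in cs.items():
  if n!='wrist':print(n,onz(c,*{'top':(458/1.4,311/1.4),'scene':(411/1.4,262/1.4)}[n],8))
s=bot.read_state();Rt=R.from_quat(s["tool_rot"]).as_matrix();print(Rt.T@(np.array([480,150,304])-s["tool_pos"]),Rt)
T=np.array(cs["wrist"]["world_from_camera"]);print(Rt.T@(T[:3,3]-s["tool_pos"]),Rt.T@T[:3,:3])
```

```text
[array([ 467.11098025, -116.41044844,   33.        ]), array([ 468.61993596, -137.64555337,   33.        ])]
line deg -85.93542328098324
[array([ 460.19869882, -136.64412476,   33.        ]), array([ 458.02805388, -113.68713534,   33.        ])] 95.40141127699262
lens [524.01756554 170.05342566  63.00130643] [524.50237809 170.31897938  63.14115651]
scene [544.50786828 -98.15441175   8.        ]
top [546.30019488 -99.76443736   8.        ]
[-4.10556473e+02 -4.34055300e+02 -1.84437841e-01] [[-9.51491499e-01  3.07674671e-01 -4.73340247e-04]
 [ 3.07675024e-01  9.51489933e-01 -1.72827783e-03]
 [-8.13688325e-05 -1.79007663e-03 -9.99998395e-01]]
[ 8.19220616e+01  4.71248723e-02 -6.87582757e+01] [[ 4.90642479e-05 -9.48299172e-01 -3.17377816e-01]
 [ 9.99999679e-01  3.00484900e-04 -7.43232003e-04]
 [ 8.00173534e-04 -3.17377678e-01  9.48298882e-01]]
```

Request:
{"fn": "step_arm", "kwargs": {
  "deltas": [-446,-402,43,0,0,-22.4,0,-446,-402,43,0,0,-22.4,0,-446,-402,43,0,0,-22.4,0,-446,-402,43,0,0,-22.4,0,-446,-402,43,0,0,-22.4,0,-446,-402,43,0,0,-22.4,0,-446,-402,43,0,0,-22.4,0,-446,-402,43,0,0,-22.4,0,-446,-402,43,0,0,-22.4,0,-446,-402,43,0,0,-22.4,0,-446,-402,43,0,0,-22.4,0,-446,-402,43,0,0,-22.4,0,-446,-402,43,0,0,-22.4,0,-446,-402,43,0,0,-22.4,0,-446,-402,43,0,0,-22.4,0,-446,-402,43,0,0,-22.4,0]
}}

```text
time_s: 2.15
tool_pos: [523.6, 170.4, 261.0]
tool_rot: [-0.039, 0.999, 0.0, 0.0]
force: [0.3, 0.4, 0.8]
grip_width: 85.6
gripper_force: 0.0
```

Run:
```python
from h import *
import pickle
c=bot.camera("wrist");s=bot.read_state();pickle.dump((c,s),open("lens1.pkl","wb"));save(c,"pics/l1.png",None,1.4)
print(s["time_s"],s["tool_pos"],R.from_quat(s["tool_rot"]).as_matrix().round(4).tolist(),proj(c,(524,170,65)))
```

```text
2.2 [523.68982231 170.30602897 260.95963594] [[-0.9969, -0.0785, 0.0001], [-0.0785, 0.9969, 0.0], [-0.0001, -0.0, -1.0]] (np.float64(272.95901754426785), np.float64(204.08954834322756))
```

View pics/l1.png

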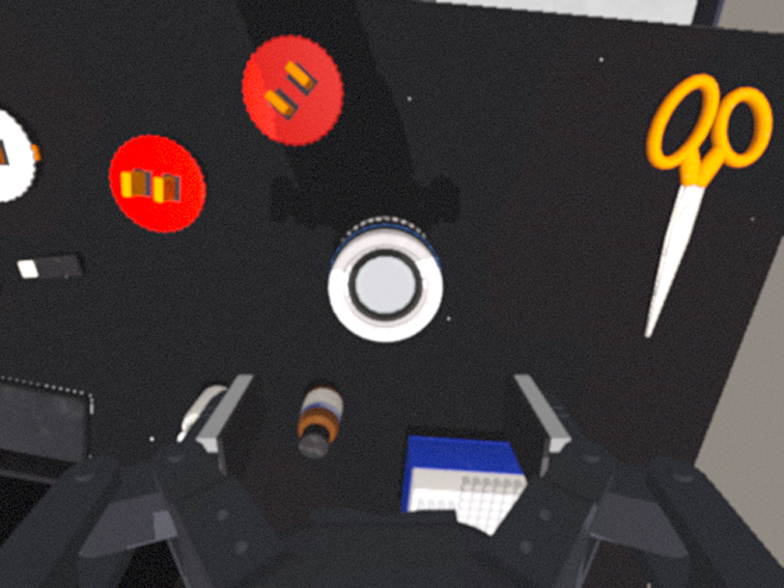

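The wrist view shows the lens rim centred at about (386,286)/1.4, right where it was predicted. Next I move over the cap for the same kind of view.

Request:
{"fn": "step_arm", "kwargs": {
  "deltas": [87,-288,51,0,0,0,110,87,-288,51,0,0,0,110,87,-288,51,0,0,0,110,87,-288,51,0,0,0,110,87,-288,51,0,0,0,110,87,-288,51,0,0,0,110,87,-288,51,0,0,0,110,87,-288,51,0,0,0,110],
  "force": 30
}}

```text
time_s: 3.2
tool_pos: [460.3, -122.1, 210.2]
tool_rot: [-0.041, 0.999, 0.0, 0.001]
force: [-0.0, -0.1, -0.5]
grip_width: 48.2
gripper_force: 0.0
```

```bash
cat >> h.py <<'E'
from scipy.optimize import least_squares
def contour(c,box,thr=150):
    x0,y0,x1,y1=box;im=c["frame"][y0:y1,x0:x1].min(2)
    m=(im>thr).astype(np.uint8);N,l,st,ce=cv2.connectedComponentsWithStats(m)
    k=1+np.argmax(st[1:,4]);cnt=max(cv2.findContours((l==k).astype(np.uint8),0,1)[0],key=len)
    return cnt[:,0,:].astype(float)+[x0,y0]
def fitc(c,pts,z,r,freez=False):
    # fit circle centre in world on plane z; half-pixel contour offset absorbed by free radius
    def f(p):
        q=np.array([onz(c,u,v,p[2] if freez else z)[:2] for u,v in pts]);return np.hypot(*(q-p[:2]).T)-(r if freez else p[2])
    p0=onz(c,*pts.mean(0),z)[:2]
    return least_squares(f,[*p0,z if freez else r],loss="soft_l1",f_scale=.5)
E
python3 - <<'E'
from h import *
import pickle
c=bot.camera("wrist");s=bot.read_state();pickle.dump((c,s),open("cap1.pkl","wb"))
print(s["time_s"],s["tool_pos"],s["grip_width"])
u,v=map(int,proj(c,(460,-124,13)));print(u,v)
p=contour(c,(u-60,v-60,u+60,v+60));f=fitc(c,p,13,34);print("cap",f.x,np.abs(f.fun).mean())
f=fitc(c,p,13,34,True);print("cap free z",f.x)
save(c,"pics/c1.png",(u-50,v-40,u+50,v+35),8)
print("origin",u-50,v-40)
c,s2=pickle.load(open("lens1.pkl","rb"))
p=contour(c,(225,145,330,260));print(len(p),p.min(0),p.max(0))
cen=np.array([275.7,204.]);p=p[p[:,1]>cen[1]-5]
for z in (62,65,70,75):
  f=fitc(c,p,z,37);print("lens",z,f.x,np.abs(f.fun).mean())
E
```

```text
3.25 [ 460.28850183 -122.0733578   210.14423093] 48.601365112542666
271 202
cap [ 462.20940436 -124.36358349   33.31582266] 0.38134850571672685
cap free z [ 463.90889808 -124.27883974    7.59103457]
origin 221 162
224 [234. 164.] [315. 243.]
lens 62 [527.19359576 171.95981612  38.11459474] 0.23330473301865717
lens 65 [526.23957552 171.87330345  37.6877378 ] 0.23069404908652388
lens 70 [524.64953861 171.72911407  36.97630975] 0.22634278927484594
lens 75 [523.05949777 171.58492276  36.26488185] 0.22199137909988648
```

View pics/c1.png

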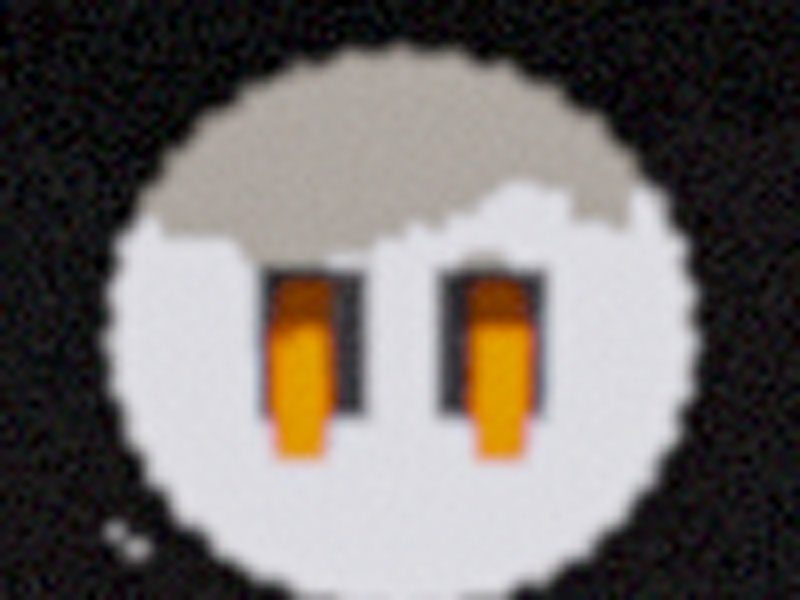

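The close crop confirms the cap: two orange grips on a white flange, slots symmetric about column 404 and square to the tool. I descend towards it.

Request:
{"fn": "step_arm", "kwargs": {
  "deltas": [-1.7,-2.4,50,0,0,0,110,-1.7,-2.4,100,0,0,0,110,-1.7,-2.4,100,0,0,0,110,-1.7,-2.4,100,0,0,0,110,-1.7,-2.4,100,0,0,0,110]
}}

```text
time_s: 3.88
tool_pos: [462.6, -126.0, 111.9]
tool_rot: [-0.039, 0.999, -0.0, 0.002]
force: [0.3, -0.7, -0.2]
grip_width: 48.6
gripper_force: 0.0
```

Run:
```python
from h import *
import pickle
c=bot.camera("wrist");s=bot.read_state();pickle.dump((c,s),open("cap2.pkl","wb"))
Rt=R.from_quat(s["tool_rot"]).as_matrix()
print(s["time_s"],s["tool_pos"],s["grip_width"],Rt.round(4).tolist(),s["force"])
u,v=map(int,proj(c,(462,-124,13)));print(u,v)
save(c,"pics/c2.png",(140,100,420,310),2.8)
p=contour(c,(u-100,v-100,u+100,min(v+100,420)),120);f=fitc(c,p,13,34);print("cap",f.x,np.abs(f.fun).mean())
```

```text
3.925 [ 462.50554025 -126.12802905  111.89850305] 48.45954793397514 [[-0.9969, -0.0784, 0.0039], [-0.0784, 0.9969, -0.0007], [-0.0039, -0.001, -1.0]] [-0.22975611 -0.74817827 -0.01422196]
276 248
cap [ 461.72089351 -123.89352193   34.42900522] 3.614369745036637
```

View pics/c2.png

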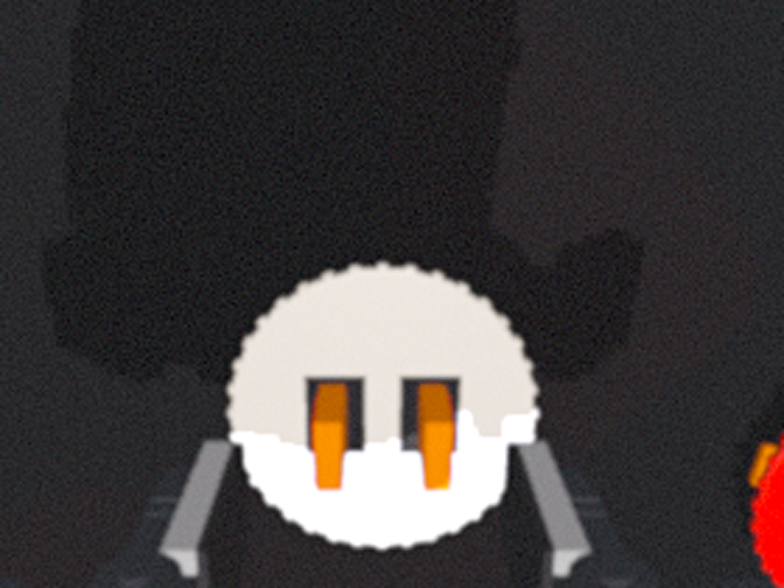

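The fingertips straddle the cap. The grip midpoint is at column 383 and the finger midpoint at about 377, so I shift +2 mm in y, descend and close.

Request:
{"fn": "step_arm", "kwargs": {
  "deltas": [0,1.9,12,0,0,0,110,0,1.9,23,0,0,0,110,0,1.9,23,0,0,0,110,0,1.9,23,0,0,0,150,0,1.9,23,0,0,0,180,0,1.9,23,0,0,0,210,0,1.9,23,0,0,0,255,0,1.9,23,0,0,0,255,0,1.9,23,0,0,0,255,0,1.9,23,0,0,0,255],
  "force": 30
}}

```text
time_s: 5.18
tool_pos: [461.2, -124.4, 87.6]
tool_rot: [-0.039, 0.999, -0.0, 0.0]
force: [-0.4, 0.5, 6.0]
grip_width: 17.5
gripper_force: 29.7
```

Request:
{"fn": "step_arm", "kwargs": {
  "deltas": [0,0,-10,0,0,0,255,0,0,-60,0,0,0,255,0,0,-110,0,0,0,255,0,0,-110,0,0,0,255,0,0,-110,0,0,0,255]
}}

```text
time_s: 5.8
tool_pos: [460.8, -124.1, 197.0]
tool_rot: [-0.039, 0.999, 0.0, -0.0]
force: [-0.5, 0.4, -0.2]
grip_width: 17.5
gripper_force: 29.8
```

Run:
```python
from h import *
import pickle
c=bot.camera("wrist");t=bot.camera("top");s=bot.read_state();pickle.dump((c,s),open("cap3.pkl","wb"))
Rt=R.from_quat(s["tool_rot"]).as_matrix()
print(s["time_s"],s["tool_pos"],s["grip_width"],s["force"],s["torque"],Rt.round(4).tolist())
save(c,"pics/c3.png",(140,130,420,340),2.8)
```

```text
5.9 [ 460.32052262 -123.99149159  195.91710966] 17.490095286962916 [-0.77754382  0.67668635 -1.03735445] [-0.05857441  0.02585413 -0.01376101] [[-0.9969, -0.0782, -0.0026], [-0.0782, 0.9969, 0.0005], [0.0025, 0.0007, -1.0]]
```

View pics/c3.png

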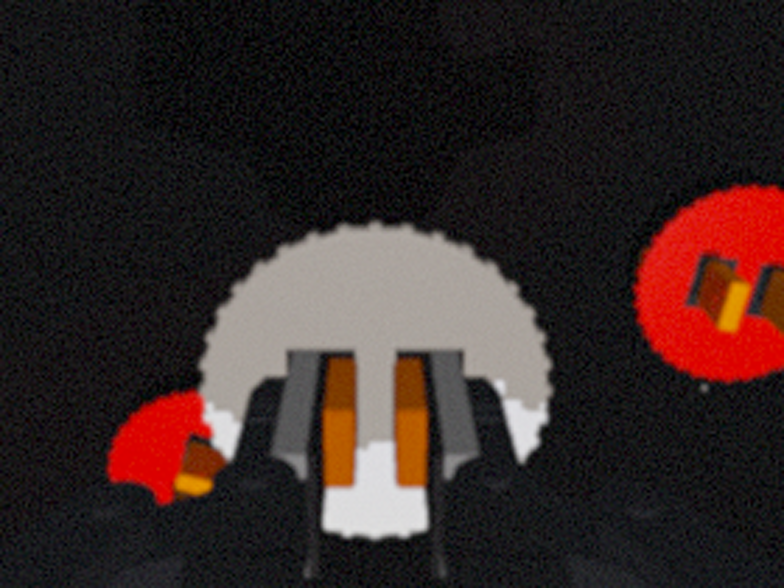

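The cap is held with grips pinched against the pads (orange columns at 340 and 411, flange centred at about 376). I move beyond the lens so the rim shows above the cap in the wrist view.

Request:
{"fn": "step_arm", "kwargs": {
  "deltas": [-20,40,-9,0,0,0,255,-45,92,-9,0,0,0,255,-70,145,-9,0,0,0,255,-95,197,-9,0,0,0,255,-120,250,-9,0,0,0,255,-142,295,-9,0,0,0,255,-153,318,-9,0,0,0,255,-153,318,-9,0,0,0,255,-153,318,-9,0,0,0,255,-153,318,-9,0,0,0,255]
}}

```text
time_s: 7.15
tool_pos: [588.5, 201.9, 205.6]
tool_rot: [-0.037, 0.999, -0.001, -0.001]
force: [-0.4, -0.1, -1.4]
grip_width: 17.4
gripper_force: 29.8
```

Run:
```python
from h import *
import pickle
c=bot.camera("wrist");s=bot.read_state();pickle.dump((c,s),open("la.pkl","wb"))
print(s["time_s"],s["tool_pos"],s["grip_width"],s["force"])
```

```text
7.2 [588.61902622 202.30344099 205.79705035] 17.694291219099664 [-0.58639025  0.50519267 -0.89825057]
```

Request:
{"fn": "step_arm", "kwargs": {
  "deltas": [0,-35,0,0,0,0,255,0,-70,0,0,0,0,255,0,-70,0,0,0,0,255,0,-70,0,0,0,0,255,0,-70,0,0,0,0,255]
}}

```text
time_s: 7.82
tool_pos: [594.2, 136.4, 206.0]
tool_rot: [-0.04, 0.999, 0.0, 0.0]
force: [-0.6, 0.8, -1.0]
grip_width: 17.2
gripper_force: 29.8
```

Run:
```python
from h import *
import pickle
c=bot.camera("wrist");s=bot.read_state();pickle.dump((c,s),open("lb.pkl","wb"))
print(s["time_s"],s["tool_pos"],s["grip_width"],s["force"])
a=pickle.load(open("la.pkl","rb"))[0]["frame"][60:360,60:460,::-1];b=c["frame"][60:360,60:460,::-1]
cv2.imwrite("pics/lab.png",np.vstack([np.hstack([a,b]),0*np.hstack([a,b])])[:300])
```

```text
7.875 [594.2367509  136.46705904 206.00259761] 17.529847563208445 [ 0.3133917  0.3457263 -1.0385282]
```

View pics/lab.png

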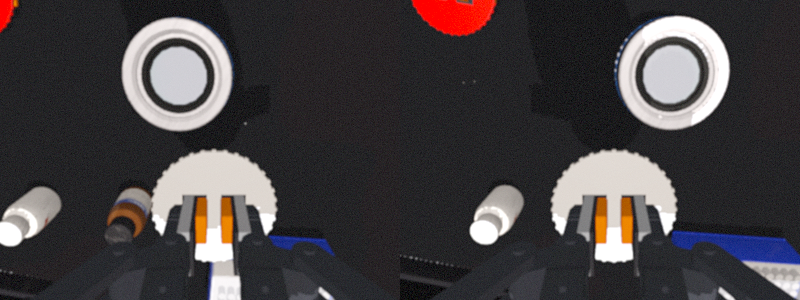

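Both views show the rim whole, centred near (237,134) and (332,132) in native pixels, with the held cap below it. Next I fit both.

```bash
cat > fit.py <<'E'
from h import *
import pickle
V=[pickle.load(open(f,"rb")) for f in ("la.pkl","lb.pkl")]
pts=[];cp=[]
nad=lambda c:np.array(proj(c,np.array(c["world_from_camera"])[:3,3]-[0,0,200]))
for (c,s),(u,v) in zip(V,((237,134),(332,132))):
    p=contour(c,(u-70,v-65,u+70,v+68),90)
    d=p-[u,v];d/=np.linalg.norm(d,axis=1)[:,None];n=nad(c)-[u,v];n/=np.linalg.norm(n)
    k=d@n<0.3;pts.append(p[k]);print("rim pts",k.sum(),p.min(0),p.max(0))
def res(q,off=0.5):
    r=[]
    for (c,s),p in zip(V,pts):
        cc=np.array(proj(c,q[:3]));dd=(p-cc);dd/=np.linalg.norm(dd,axis=1)[:,None]
        w=np.array([onz(c,*(a+off*b),q[2])[:2] for a,b in zip(p,dd)])
        r.append(np.hypot(*(w-q[:2]).T)-37)
    return np.concatenate(r)
for off in(0,.5):
    f=least_squares(res,[524,171,70],loss="soft_l1",f_scale=.5,args=(off,));print("lens",off,f.x.round(2),np.abs(f.fun).mean())
# held cap
VV=V+[pickle.load(open("cap3.pkl","rb"))]
for c,s in VV:
    Rt=R.from_quat(s["tool_rot"]).as_matrix();z=s["tool_pos"][2]-74.6
    p=contour(c,(200,200,350,330),90)
    h=cv2.convexHull(p.astype(np.float32))[:,0]
    p=np.array([a for a in p if -cv2.pointPolygonTest(h.reshape(-1,1,2),tuple(map(float,a)),True)>-1.2])
    p=p[(p[:,1]<262)]
    f=fitc(c,p,z,34);g=fitc(c,p,z,33.6,True)
    print("cap in tool",(Rt.T@(np.array([f.x[0],f.x[1],z])-s["tool_pos"])).round(2),"r",f.x[2].round(2),np.abs(f.fun).mean().round(2),len(p),"| free",(Rt.T@(g.x-s["tool_pos"])).round(2))
E
python3 fit.py
```

```text
rim pts 188 [182.  77.] [292. 190.]
rim pts 195 [278.  75.] [389. 189.]
lens 0 [525.06 171.97  69.11] 0.17342276718835506
lens 0.5 [525.08 171.94  70.28] 0.2010813546468161
cap in tool [-3.59 -2.65 74.6 ] r 38.31 0.76 106 | free [ 7.13 -2.33 56.27]
cap in tool [5.30e-01 5.00e-02 7.46e+01] r 34.06 0.2 112 | free [1.640e+00 5.000e-02 7.262e+01]
cap in tool [-9.70e-01 -5.00e-02  7.46e+01] r 34.19 0.22 83 | free [ 4.600e-01 -4.000e-02  7.205e+01]
```

```bash
cat > fit2.py <<'E'
from h import *
import pickle
P=[]
for f,vt in (("la.pkl",245),("lb.pkl",250),("cap3.pkl",250)):
    c,s=pickle.load(open(f,"rb"));g=c["frame"].min(2)>90;g[:, :]=g
    Rt=R.from_quat(s["tool_rot"]).as_matrix();T=np.array(c["world_from_camera"])
    pp=[]
    for u in range(225,325):   # top arc: first bright below dark
        col=np.where(g[205:vt,u])[0]
        if len(col) and col[0]>0 and g[205+col[0]:205+col[0]+5,u].all(): pp.append((u,205+col[0]-.5))
    nt=len(pp)
    for u in range(258,285):   # bottom arc
        col=np.where(g[295:330,u])[0]
        if len(col) and col[-1]<34 and g[300,u]: pp.append((u,295+col[-1]+.5))
    print(f,nt,len(pp)-nt,[q for q in pp[nt::8]])
    o=Rt.T@(T[:3,3]-s["tool_pos"]);k=K(c)
    d=np.array([Rt.T@T[:3,:3]@np.array([(u-c["cx"])/k,(v-c["cy"])/k,1]) for u,v in pp]);P.append((o,d))
def res(q,z=None):
    ct=np.array([q[0],q[1],74.6 if z is None else z]);n=np.array([q[2],0,1.])
    n/=np.linalg.norm(n);r=[]
    for o,d in P:
        w=o+d*(((ct-o)@n)/(d@n))[:,None];r.append(np.linalg.norm(w-ct,axis=1)-34)
    return np.concatenate(r)
for z in (72.6,73.6,74.6,75.6):
    f=least_squares(lambda q:res(q,z),[0,0,0],loss="soft_l1",f_scale=.4);e=least_squares(lambda q:res([*q,0],z),[0,0],loss="soft_l1",f_scale=.4)
    print(z,f.x.round(3),f.cost.round(2),"| level",e.x.round(2),e.cost.round(2))
E
python3 fit2.py
```

```text
la.pkl 100 6 [(266, np.float64(321.5))]
lb.pkl 100 16 [(266, np.float64(321.5)), (274, np.float64(322.5))]
cap3.pkl 100 16 [(266, np.float64(321.5)), (274, np.float64(322.5))]
72.6 [ 0.863 -0.066 -0.014] 56.51 | level [ 0.94 -0.06] 57.57
73.6 [ 0.439 -0.056 -0.028] 56.05 | level [ 0.57 -0.05] 60.5
74.6 [ 0.018 -0.042 -0.041] 55.84 | level [ 0.2  -0.04] 66.17
75.6 [-0.4   -0.027 -0.055] 55.9 | level [-0.12 -0.04] 73.35
```

Request:
{"fn": "step_arm", "kwargs": {
  "deltas": [33,20,0,0,0,0,255,65.8,40.8,0,0,0,0,255,65.8,40.8,0,0,0,0,255,65.8,40.8,15,0,0,0,255,65.8,40.8,28,0,0,0,255,65.8,40.8,28,0,0,0,255,65.8,40.8,28,0,0,0,255,65.8,40.8,28,0,0,0,255,65.8,40.8,28,0,0,0,255]
}}

```text
time_s: 9.0
tool_pos: [525.9, 170.6, 178.2]
tool_rot: [-0.039, 0.999, 0.0, 0.0]
force: [0.4, -0.1, -0.7]
grip_width: 17.2
gripper_force: 29.8
```

Run:
```python
from h import *
import pickle
c=bot.camera("wrist");ss=[]
for i in range(4): s=bot.read_state();ss.append(s["tool_pos"])
t=bot.camera("top");sc=bot.camera("scene");s=bot.read_state();ss.append(s["tool_pos"]);pickle.dump((c,t,sc,s),open("hov.pkl","wb"))
print(s["time_s"],np.array(ss).round(2),R.from_quat(s["tool_rot"]).as_matrix().round(4).tolist(),s["force"])
a=c["frame"][170:350,170:380,::-1]
cv2.imwrite("pics/hov.png",cv2.resize(a,None,fx=3.3,fy=3.3,interpolation=cv2.INTER_CUBIC))
```

```text
9.15 [[525.83 170.56 178.23]
 [525.83 170.56 178.23]
 [525.83 170.56 178.23]
 [525.83 170.56 178.23]
 [525.73 170.57 178.16]] [[-0.9969, -0.0781, 0.0005], [-0.0781, 0.9969, 0.0002], [-0.0005, 0.0001, -1.0]] [ 0.15027833  0.39726972 -1.19314203]
```

View pics/hov.png

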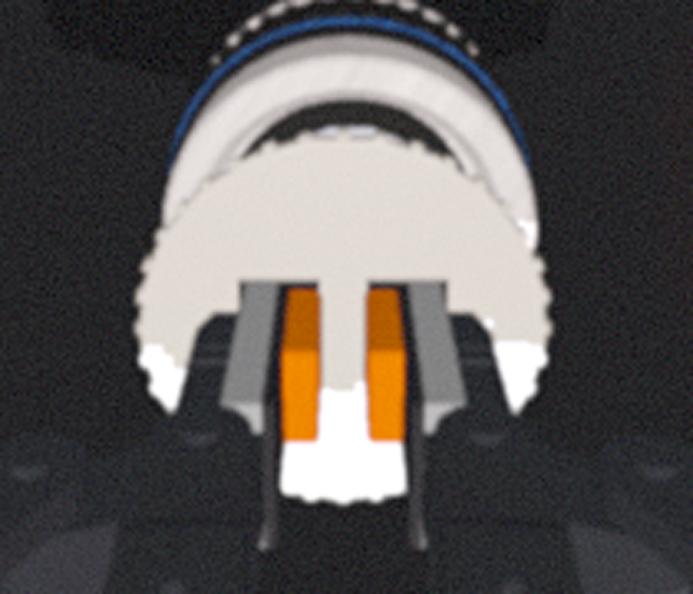

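Seen from the wrist camera, the cap is about 1.3 mm short of the lens axis in tool y, which agrees with the measured pose (170.6 against 172.0). I correct that and descend.

Request:
{"fn": "step_arm", "kwargs": {
  "deltas": [0.2,1.4,4,0,0,0,255,0.2,1.4,9,0,0,0,255,0.2,1.4,14,0,0,0,255,0.2,1.4,14,0,0,0,255,0.2,1.4,14,0,0,0,255]
}}

```text
time_s: 9.78
tool_pos: [525.3, 171.9, 163.8]
tool_rot: [-0.039, 0.999, -0.0, -0.0]
force: [-0.2, -0.1, 0.0]
grip_width: 17.3
gripper_force: 29.8
```

Request:
{"fn": "step_arm", "kwargs": {
  "deltas": [0,0,2,0,0,0,255,0,0,4,0,0,0,255,0,0,5,0,0,0,255,0,0,5,0,0,0,255]
}}

```text
time_s: 10.28
tool_pos: [525.3, 171.9, 158.8]
tool_rot: [-0.039, 0.999, -0.0, -0.0]
force: [0.1, 0.2, -2.0]
grip_width: 17.8
gripper_force: 29.8
```

Request:
{"fn": "step_arm", "kwargs": {
  "deltas": [0,0,1,0,0,0,255,0,0,2,0,0,0,255,0,0,2,0,0,0,255]
}}

```text
time_s: 10.65
tool_pos: [525.3, 171.9, 156.8]
tool_rot: [-0.039, 0.999, -0.0, -0.0]
force: [-0.2, -0.1, -1.3]
grip_width: 17.5
gripper_force: 29.8
```

Request:
{"fn": "step_arm", "kwargs": {
  "deltas": [0,0,1,0,0,0,255,0,0,2,0,0,0,255,0,0,2,0,0,0,255]
}}

```text
time_s: 11.02
tool_pos: [525.3, 171.9, 154.8]
tool_rot: [-0.039, 0.999, -0.0, -0.0]
force: [-0.3, 0.2, -0.6]
grip_width: 17.4
gripper_force: 29.8
```

Request:
{"fn": "step_arm", "kwargs": {
  "deltas": [0,0,1,0,0,0,255,0,0,1.5,0,0,0,255,0,0,1.5,0,0,0,255]
}}

```text
time_s: 11.4
tool_pos: [525.3, 171.9, 153.4]
tool_rot: [-0.039, 0.999, -0.0, -0.0]
force: [-0.2, -0.2, -1.0]
grip_width: 17.7
gripper_force: 29.8
```

Request:
{"fn": "step_arm", "kwargs": {
  "deltas": [0,0,1,0,0,0,255,0,0,1,0,0,0,255]
}}

```text
time_s: 11.65
tool_pos: [525.3, 171.9, 152.3]
tool_rot: [-0.039, 0.999, -0.0, -0.0]
force: [-0.3, 0.3, -1.1]
grip_width: 17.2
gripper_force: 29.8
```

Request:
{"fn": "step_arm", "kwargs": {
  "deltas": [0,0,1,0,0,0,255,0,0,1,0,0,0,255]
}}

```text
time_s: 11.9
tool_pos: [525.3, 171.9, 151.4]
tool_rot: [-0.039, 0.999, -0.0, -0.0]
force: [0.1, 0.5, -1.4]
grip_width: 17.1
gripper_force: 29.8
```

Request:
{"fn": "step_arm", "kwargs": {
  "deltas": [0,0,1,0,0,0,255,0,0,1,0,0,0,255]
}}

```text
time_s: 12.15
tool_pos: [525.3, 171.9, 150.4]
tool_rot: [-0.039, 0.999, -0.0, -0.0]
force: [0.6, -1.0, -0.6]
grip_width: 17.2
gripper_force: 29.8
```

Request:
{"fn": "step_arm", "kwargs": {
  "deltas": [0,0,1,0,0,0,255,0,0,1,0,0,0,255]
}}

```text
time_s: 12.4
tool_pos: [525.4, 171.9, 149.6]
tool_rot: [-0.039, 0.999, 0.0, 0.0]
force: [-0.0, -0.5, 2.1]
grip_width: 17.2
gripper_force: 30.2
```

Request:
{"fn": "step_arm", "kwargs": {
  "deltas": [0,0,1,0,0,0,255,0,0,1,0,0,0,255]
}}

```text
time_s: 12.65
tool_pos: [525.4, 171.9, 148.5]
tool_rot: [-0.039, 0.999, 0.0, 0.0]
force: [-0.5, -0.7, 2.4]
grip_width: 17.3
gripper_force: 30.3
```

The contact is soft, about 3 N, so this is the seal. I go on gently.

Request:
{"fn": "step_arm", "kwargs": {
  "deltas": [0,0,0.8,0,0,0,255,0,0,0.8,0,0,0,255]
}}

```text
time_s: 12.9
tool_pos: [525.4, 171.9, 147.7]
tool_rot: [-0.039, 0.999, 0.0, 0.0]
force: [-0.3, -0.0, 2.3]
grip_width: 17.3
gripper_force: 30.4
```

Request:
{"fn": "step_arm", "kwargs": {
  "deltas": [0,0,0.5,0,0,0,255,0,0,0.5,0,0,0,255]
}}

```text
time_s: 13.15
tool_pos: [525.4, 172.0, 147.3]
tool_rot: [-0.039, 0.999, 0.0, 0.0]
force: [-1.0, -1.0, 3.5]
grip_width: 17.4
gripper_force: 30.7
```

Request:
{"fn": "step_arm", "kwargs": {
  "deltas": [0,0,0.5,0,0,0,255,0,0,0.5,0,0,0,255]
}}

```text
time_s: 13.4
tool_pos: [525.4, 171.9, 147.2]
tool_rot: [-0.039, 0.999, 0.0, 0.0]
force: [-2.4, -0.5, 9.2]
grip_width: 17.1
gripper_force: 31.4
```

Request:
{"fn": "step_arm", "kwargs": {
  "deltas": [0,0,0.2,0,0,0,255,0,0,0.2,0,0,0,255]
}}

```text
time_s: 13.65
tool_pos: [525.4, 171.9, 147.2]
tool_rot: [-0.039, 0.999, 0.0, 0.0]
force: [-1.8, -1.3, 9.7]
grip_width: 17.6
gripper_force: 31.6
```

Run:
```python
from h import *
c=bot.camera("wrist");sc=bot.camera("scene");s=bot.read_state()
print(s["time_s"],s["tool_pos"],s["force"],s["torque"],R.from_quat(s["tool_rot"]).as_matrix().round(4).tolist())
a=cv2.resize(c["frame"][180:330,195:355,::-1],(480,450),interpolation=cv2.INTER_CUBIC)
b=cv2.resize(sc["frame"][235:325,172:236,::-1],(320,450),interpolation=cv2.INTER_CUBIC)
cv2.imwrite("pics/home.png",np.hstack([a,b]))
```

```text
13.75 [525.39431276 171.92961993 147.207688  ] [-2.2865101   0.09550624  9.65141659] [-0.0778915   0.49580321  0.00974187] [[-0.9969, -0.0781, 0.0002], [-0.0781, 0.9969, 0.0001], [-0.0002, 0.0001, -1.0]]
```

View pics/home.png

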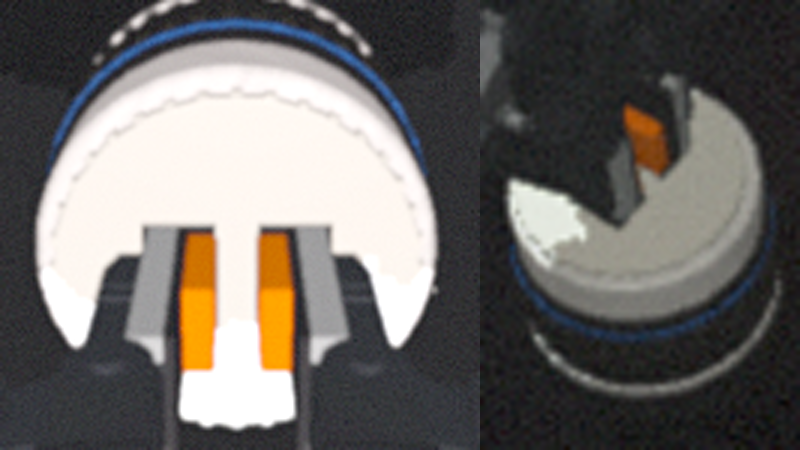

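The flange looks seated all round at the centre, but the torque (0.5 N m with 9.7 N) puts the contact 34 mm towards the base. So the cap is held slightly tilted, as the earlier fit hinted (0.03–0.04 rad). I level it with small pitch steps about the flange.

Request:
{"fn": "step_arm", "kwargs": {
  "deltas": [-0.7,0,0.2,0,0.5,0,255,-1.35,0,0.4,0,1.0,0,255,-1.35,0,0.4,0,1.0,0,255]
}}

```text
time_s: 14.12
tool_pos: [526.7, 172.0, 147.2]
tool_rot: [-0.039, 0.999, -0.0, -0.009]
force: [-3.5, -0.8, 13.7]
grip_width: 17.0
gripper_force: 32.3
```

```bash
cat > t.py <<'E'
from h import *
F=[];M=[]
for i in range(3):
    bot.camera("top");s=bot.read_state();F.append(s["force"]);M.append(s["torque"])
F=np.mean(F,0)+[0,0,1];M=np.mean(M,0)
print(s["time_s"],s["tool_pos"],F,M,"rx",(-.075*F[0]-M[1])/F[2]*1e3,"ry",(M[0]-.075*F[1])/F[2]*1e3)
E
python3 t.py
```

```text
14.275 [526.64164065 172.03266043 147.18239744] [-3.21110875 -0.80003827 14.02898073] [-0.17206206  0.49748265  0.01890138] rx -18.29423677341756 ry -7.987692837215097
```

Taking the wrench reference about 216 mm up makes both torque axes consistent with the first contact being central, so the tilt was over-corrected. I undo it, ease off a little and measure again.

Request:
{"fn": "step_arm", "kwargs": {
  "deltas": [0.7,0,-0.4,0,-0.5,0,255,1.35,0,-0.7,0,-1.0,0,255,1.35,0,-0.7,0,-1.0,0,255]
}}

```text
time_s: 14.65
tool_pos: [525.4, 171.9, 147.2]
tool_rot: [-0.039, 0.999, 0.0, 0.0]
force: [-0.6, -1.1, 7.3]
grip_width: 17.4
gripper_force: 31.2
```

```bash
python3 t.py
```

```text
14.8 [525.3473819  171.95468442 147.20404342] [-1.9655272  -0.39054241  8.48351195] [-0.11150355  0.38443743 -0.03211619] rx -27.93924126940268 ry -9.69090086769981
```

Request:
{"fn": "step_arm", "kwargs": {
  "deltas": [0.5,0,0,0,0,0,255,0.5,0,0,0,0,0,255]
}}

```text
time_s: 15.05
tool_pos: [525.3, 171.9, 147.2]
tool_rot: [-0.039, 0.999, 0.0, 0.001]
force: [-1.6, -0.9, 6.9]
grip_width: 17.5
gripper_force: 31.1
```

```bash
python3 t.py
```

```text
15.2 [525.32008996 171.94578392 147.25404645] [-1.09871901 -0.63042512  7.70105281] [-0.1441534   0.22518198  0.0057707 ] rx -18.540069162602833 ry -12.578996018177452
```

The torque-to-force ratio stays at about 0.2 m, so the contact is central and the cap is home (stop at z 147.2, rim about 69.6, matching the camera). I release.

Request:
{"fn": "step_arm", "kwargs": {
  "deltas": [0.4,0.2,0,0,0,0,255,0.4,0.2,0,0,0,0,100,0.4,0.2,0,0,0,0,100,0.4,0.2,0,0,0,0,100,0.4,0.2,0,0,0,0,100,0.4,0.2,0,0,0,0,100]
}}

```text
time_s: 15.95
tool_pos: [524.4, 172.1, 146.6]
tool_rot: [-0.039, 0.999, -0.0, -0.0]
force: [0.1, 0.6, 0.6]
grip_width: 52.1
gripper_force: 0.0
```

Force is back to zero. I retreat straight up, then look.

Request:
{"fn": "step_arm", "kwargs": {
  "deltas": [0,0,-20,0,0,0,100,0,0,-60,0,0,0,100,0,0,-110,0,0,0,100,0,0,-110,0,0,0,100,0,0,-110,0,0,0,100,0,0,-110,0,0,0,100]
}}

```text
time_s: 16.7
tool_pos: [523.5, 171.7, 255.3]
tool_rot: [-0.039, 0.999, -0.001, -0.001]
force: [-0.3, 0.5, -0.3]
grip_width: 52.2
gripper_force: 0.0
```

Run:
```python
from h import *
import pickle
c=bot.camera("wrist");s=bot.read_state();pickle.dump(c,open("fin.pkl","wb"))
print(s["time_s"],s["tool_pos"],s["force"])
fr=c["frame"].astype(int)
u,v=map(int,proj(c,(525,172,72)));print(u,v)
m=((fr[:,:,0]>120)&(fr[:,:,2]<70)&(fr[:,:,0]-fr[:,:,2]>80)).astype(np.uint8);m[:, :max(0,u-40)]=0;m[:,u+40:]=0;m[:v-50]=0;m[v+50:]=0
N,l,st,ce=cv2.connectedComponentsWithStats(m)
for k in range(1,N):
  if st[k,4]>8: 
    x,y,w,h,a=st[k]; q=[onz(c,xx,y+h,92.6) for xx in(x,x+w)]; print(st[k],[t.round(1) for t in q])
p=contour(c,(u-60,v-60,u+60,v+60),90);f=fitc(c,p,70,37);print(f.x,np.abs(f.fun).mean())
g=fr[v-55:v+55,u-60:u+60].mean(2).astype(np.uint8)
np.set_printoptions(linewidth=300);print(g[:,60][:110:1].tolist())
```

```text
16.75 [523.55867235 171.75789067 255.29417245] [ 0.27376271 -0.39361337  0.51836661]
273 210
[257 204   9  23 159] [array([534.2, 158.6,  92.6]), array([533.6, 166.1,  92.6])]
[283 204   8  23 160] [array([532.5, 180.3,  92.6]), array([531.9, 187. ,  92.6])]
[524.01268242 171.76053625  38.06413541] 0.5277531867700491
[57, 113, 148, 113, 54, 43, 74, 92, 71, 65, 117, 159, 174, 197, 223, 236, 241, 238, 231, 228, 232, 235, 235, 235, 234, 234, 234, 233, 235, 234, 233, 233, 234, 233, 234, 233, 234, 233, 233, 234, 231, 232, 230, 232, 236, 255, 255, 255, 255, 255, 255, 255, 255, 255, 255, 255, 255, 255, 255, 255, 255, 255, 255, 255, 255, 255, 255, 255, 255, 255, 255, 255, 255, 255, 255, 255, 255, 255, 255, 255, 255, 255, 255, 255, 255, 255, 255, 255, 255, 255, 255, 255, 219, 119, 41, 40, 41, 41, 38, 39, 45, 42, 44, 41, 44, 40, 41, 40, 43, 47]
```

The grips' outer faces measure 28.4 mm apart (28 at rest; about 22 if jammed in the bore), so both hooks are out and locked. Nothing touches the cap, so I hand in.

```bash
python3 -c "
from station import bot
print(bot.close_job())"
```

```text
the job is handed in; nothing more can be done
None
```

The job is handed in at about 17 s: the cap went home on the lens with a peak push of about 14 N, both grips sprang back to 28.4 mm apart (so the hooks look locked), the arm is clear, and no verdict was returned.

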